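Find the stamped tube rack and push it to the dispatch tape

ROBOT

A 6-joint arm with a two-finger parallel gripper is mounted at the origin on the work surface. World frame = base frame: x ahead of the robot, y to its left, z up, the work surface at z = 0. Lengths are in m, angles in rad, forces in N, time in s.
With the tool pointing down it reaches from about 0.35 to 0.975 m from the base axis. Payload 4.9 kg.
Tool frame: the origin (TCP) lies at the very end of the fingers, on their centre line; the grasp point (between the pads) lies 19 mm behind it; z points along the fingers, x is the direction in which the jaws open and shut, and the axes are right-handed (so a half turn about z gives the same grasp; the last joint's range is limited). The gripper opens to 85 mm and grips with 20 to 120 N. Pads are 22 mm wide; open, the fingers measure 114 mm over their backs; the gripper's body (76 mm by 85 mm) begins 54 mm behind the grasp point. The pads swing forward as they close: fully open they stand 13 mm farther back than shut.
Start: joints at [1.008, 0.053, 1.613, -0, 1.476, -0.119], TCP at [0.268, 0.564, 0.231] pointing down, gripper open.
Joint ranges: [-3.01, 3.01], [-1.01, 2.22], [0.06, 2.58], [-1.02, 4.17], [0.09, 2.62], [-3.14, 3.14]. Speed limits (rad/s): [2.57, 2.57, 3.14, 3.14, 3.14, 3.14].

INTERFACE

Orientations are given as a rotation vector (axis times angle).
In Python, from station import ctrl gives the robot as it stands.
- The arm moves only by the shell command python3 -m handwheel 'ROWS' [OPENING] [FORCE]. ROWS is a JSON object of lists of equal length, an entry for each row: "offset": the shift along the world's x, y, z in units of 40 mm (1.0 is 40 mm), a list of three; "roll": the turn about the world's z in units of 6 degrees (1.0 is 6 degrees). A call has exactly 10 rows; each row is the pose to reach, as a shift and turn from the pose commanded when the call began; what a row does not reach only later rows make up. A row lasts 1/10 s, in which the tool goes at most 50 mm and 8.59 degrees, less where a joint would pass 70% of its speed; a pose out of reach is approached as far as the arm can. A call with a gripper value outside its range is refused whole. OPENING is the finger opening in mm, from 0 to 85.4, set as the call begins (- or left out, the last holds). The fingers move at their own pace and stop on an object; FORCE is the grip in N (left out, the last holds). Time passes only in rows, so rows that repeat a pose let the fingers close, or fill a call up. It gives the time, the measured TCP pose, the force and the opening at its end, in the units of the state.
- ctrl.get_obs(): the state, without advancing time (a new reading comes with each control period).
- ctrl.get_image(name): name is "scene" or "side" or "wrist"; returns a dict with "img" (400x640x3 uint8, red, green, blue), "fx", "fy", "cx", "cy" (pixels), "T" (4x4, takes a point from camera to world coordinates). Camera axes: x right, y down, z forward; pixel columns grow to the right and rows downward; lengths in m; the calibration is good to about 2 mm. A picture is of the moment at which its call begins. There is no depth.
- ctrl.finish_job(): hands the job in, once; it reports no verdict.
The state is a dict: "t": time; "q": joint angles; "dq": joint speeds; "effort": joint torques, N m; "tool_pos": TCP position; "tool_rot": TCP orientation; "contact_force": force on the tool from outside, world axes, zero at the start; "wrist_torque": the same for the moment, N m; "opening": finger opening in m.
Only numpy, scipy, OpenCV 4.12 (cv2) and the standard library are available. Lean on these libraries where they do the work, as an engineer would, in place of code of your own. Each camera call takes 0.05 s, during which the arm holds its last target.

TASK

Without gripping or lifting anything, tip up the green rack on the robot's left by pressing its tab right down to the bench (or nearly), hold it there a moment to look underneath, and let it back down flat; then do the same with the green rack on the right. Push the one with the red stamp underneath away from the robot until its far edge, along its whole width, is over the yellow dispatch tape, and back off. Leave the other rack flat in its place and do not disturb the bottle, the centrifuge or the mixer.

Things in the scene. Friction and masses are not known exactly. Their poses are not given: they have to be found in the camera images.
- rack_stamped: STAMPED (red, 94 by 44 mm, on the slant; side varies). Green tube rack, loose, 0.3 kg (varies), 120 wide (y), 56 high, rubber feet. Origin on the bench; foot x -50 to +40, top x -50 to +80 mm: the far underside slants up steeply from (45, 2) to (80, 48), white. Fixed caps stand 11 above the far half. Tab at the near face (-x, to the robot), flush with the top. Push on the near face beside the tab.
- rack_stamped_heel (a point): stamped rack: middle of the bottom edge of the near face (local -50, 0, 0 mm), about which it tips when the tab is pressed (5 to 15 N on the tab, less as it rises). Tipping raises the far side, so the underside is seen from beyond the far side of the bench
- rack_stamped_tab (a point): stamped rack: outer end of its tab (local -92, 0, 56 mm). The tab is 40 mm wide, 8 mm thick, sticks out 42 mm with 48 mm free beneath; a 3 mm thick lip stands 6 mm up along its outer edge and keeps a finger from slipping off. It meets the bench when the rack is tipped about 0.85 rad; let go, it falls back flat
- rack_stamped_left (a point): left end of the far top edge (the farthest edge) of the stamped rack (local +80, +60, 56 mm)
- rack_stamped_right (a point): right end of the far top edge of the stamped rack (local +80, -60, 56 mm)
- rack_plain: PLAIN (slant blank). Green tube rack, loose, 0.3 kg (varies), 120 wide (y), 56 high, rubber feet. Origin on the bench; foot x -50 to +40, top x -50 to +80 mm: the far underside slants up steeply from (45, 2) to (80, 48), white. Fixed caps stand 11 above the far half. Tab at the near face (-x, to the robot), flush with the top. Push on the near face beside the tab.
- rack_plain_heel (a point): plain rack: middle of the bottom edge of the near face (local -50, 0, 0 mm), about which it tips when the tab is pressed (5 to 15 N on the tab, less as it rises). Tipping raises the far side, so the underside is seen from beyond the far side of the bench
- rack_plain_tab (a point): plain rack: outer end of its tab (local -92, 0, 56 mm). The tab is 40 mm wide, 8 mm thick, sticks out 42 mm with 48 mm free beneath; a 3 mm thick lip stands 6 mm up along its outer edge and keeps a finger from slipping off. It meets the bench when the rack is tipped about 0.85 rad; let go, it falls back flat
- line: yellow dispatch tape stuck flat on the bench beyond the racks, 40 mm wide (its x) and 620 mm long (its y), no thickness to speak of. Origin: its centre; x points across it, away from the robot
- bottle: small capped bottle, 38 mm across, 85 mm tall, 0.1 kg, loose, standing between the racks; origin at the centre of its base. Leave alone
- centrifuge: mini centrifuge, white round base and dark domed lid, 152 mm across, 118 mm tall, loose, to the robot's left; origin at the centre of its base. Leave alone
- vortexer: tube mixer, grey box with blue rubber cup on top, 125 by 115 mm, 128 mm tall, loose, to the robot's right; origin at the centre of its base. Leave alone
Mind the look-alikes: they are no part of the job. What is shaped like the rack_plain but pink is not meant. Leave any brown or purple look-alike of the rack_stamped alone.

How it is judged:
On the way, in this order (a step that is already met when the one before it is completed fails the run):
1. the rack on the left is tipped up by at least 0.6 rad for 0.3 s (((world y of rack_stamped_heel above 0 m and angle between rack_stamped's own z axis and vertical above 0.6 rad) or (world y of rack_plain_heel above 0 m and angle between rack_plain's own z axis and vertical above 0.6 rad))), for 0.3 s.
2. the rack on the left is back down flat (((world y of rack_stamped_heel above 0 m and angle between rack_stamped's own z axis and vertical below 0.06 rad) or (world y of rack_plain_heel above 0 m and angle between rack_plain's own z axis and vertical below 0.06 rad))), for 0.2 s.
3. the rack on the right is tipped up by at least 0.6 rad for 0.3 s (((world y of rack_stamped_heel below 0 m and angle between rack_stamped's own z axis and vertical above 0.6 rad) or (world y of rack_plain_heel below 0 m and angle between rack_plain's own z axis and vertical above 0.6 rad))), for 0.3 s.
4. the rack on the right is back down flat (((world y of rack_stamped_heel below 0 m and angle between rack_stamped's own z axis and vertical below 0.06 rad) or (world y of rack_plain_heel below 0 m and angle between rack_plain's own z axis and vertical below 0.06 rad))), for 0.2 s.
5. the stamped rack's far edge is over the tape along its whole width (x of rack_stamped_left in the frame of line between -0.025 and 0.025 m and x of rack_stamped_right in the frame of line between -0.025 and 0.025 m and angle between rack_stamped's own z axis and vertical below 0.06 rad), for 0.2 s.
At the end, for the whole second after the job is handed in: Both ends of the far top edge of the stamped rack are over the 40 mm tape (within 25 mm of its middle line), both racks stand flat (within 0.05 rad) and still on the bench, and the plain rack is within 40 mm of where it started (x of rack_stamped_left in the frame of line between -0.025 and 0.025 m and x of rack_stamped_right in the frame of line between -0.025 and 0.025 m and angle between each of rack_stamped, rack_plain's own z axis and vertical below 0.05 rad and height (world z) of each of rack_stamped, rack_plain below 0.008 m and distance of rack_plain_heel from where it was at the start of the episode below 0.04 m and linear speed of each of rack_stamped, rack_plain below 0.02 m/s and angular speed of each of rack_stamped, rack_plain below 0.1 rad/s); the robot touches nothing.
It fails at once if a rack is lifted or carried: its near bottom edge comes more than 20 mm off the bench (height (world z) of any of rack_stamped_heel, rack_plain_heel above 0.02 m).
It fails at once if a rack is tipped right over (beyond 1.2 rad) (angle between any of rack_stamped, rack_plain's own z axis and vertical above 1.2 rad).
It fails at once if the plain rack is pushed away from its place (more than 50 mm) (distance of rack_plain_heel from where it was at the start of the episode above 0.05 m).
It fails at once if the bottle, centrifuge or mixer is moved more than 20 mm or tipped (distance of any of bottle, centrifuge, vortexer from where it was at the start of the episode above 0.02 m or angle between any of bottle, centrifuge, vortexer's own z axis and vertical above 0.25 rad).
It also fails if it takes over 72 s, if anything falls off the work surface, if the arm or the gripper's body presses on something with over 40 N, if the wrist force passes 120 N, or if a joint passes its speed limit or range.

## Working session

There is one attempt and no reset: what is moved stays moved. The work goes in short steps, Python scripts to look and compute and a shell command to move; the robot and the scene stay as the last step left them, time stands still between calls to the robot, and variables do not carry over. Pictures are saved under pics/ and viewed, and the job is handed in when it is done.

```bash
mkdir -p pics; ls; cat > h.py <<'E'
import numpy as np, cv2
from station import ctrl
def snap(name,tag):
    d=ctrl.get_image(name); im=np.array(d["img"]); cv2.imwrite(f"pics/{tag}.png",im[:,:,::-1]); np.savez(f"pics/{tag}.npz",**{k:np.array(d[k]) for k in d}); return d
def load(tag): return dict(np.load(f"pics/{tag}.npz"))
def onplane(d,u,v,z):
    T=np.array(d["T"]); r=T[:3,:3]@np.array([(u-d["cx"])/d["fx"],(v-d["cy"])/d["fy"],1.]); o=T[:3,3]; return o+r*(z-o[2])/r[2]
def proj(d,p):
    T=np.linalg.inv(np.array(d["T"])); c=T[:3,:3]@np.array(p)+T[:3,3]; return np.array([d["fx"]*c[0]/c[2]+d["cx"],d["fy"]*c[1]/c[2]+d["cy"]])
E
python3 - <<'E'
from h import *
np.set_printoptions(precision=3,suppress=True)
for n in ["scene","side","wrist"]:
    d=snap(n,n+"0"); print(n,d["fx"],np.array(d["T"]))
print(ctrl.get_obs())
E
```

```text
pics
scene 466.9730955354676 [[-0.32   0.786 -0.529  1.174]
 [ 0.947  0.269 -0.174  0.239]
 [ 0.005 -0.557 -0.831  1.13 ]
 [ 0.     0.     0.     1.   ]]
side 443.3201828210982 [[ 0.836 -0.376  0.401 -0.074]
 [-0.549 -0.578  0.604 -0.861]
 [ 0.004 -0.725 -0.689  1.044]
 [ 0.     0.     0.     1.   ]]
wrist 338.68225617910053 [[ 0.43   0.871  0.238  0.207]
 [ 0.903 -0.414 -0.115  0.592]
 [-0.001  0.265 -0.964  0.372]
 [ 0.     0.     0.     1.   ]]
{'t': 0.15, 'q': array([ 1.008,  0.053,  1.614,  0.   ,  1.476, -0.119]), 'dq': array([-0.   , -0.002, -0.002,  0.   , -0.   , -0.001]), 'effort': array([ -0.   , -39.424, -37.072,  -0.   ,   0.005,  -0.   ]), 'tool_pos': array([0.268, 0.564, 0.23 ]), 'tool_rot': array([ 2.655,  1.678, -0.002]), 'contact_force': array([0.428, 0.195, 0.661]), 'wrist_torque': array([ 0.007, -0.005,  0.016]), 'opening': 0.08556085111679569}
```

View pics/scene0.png

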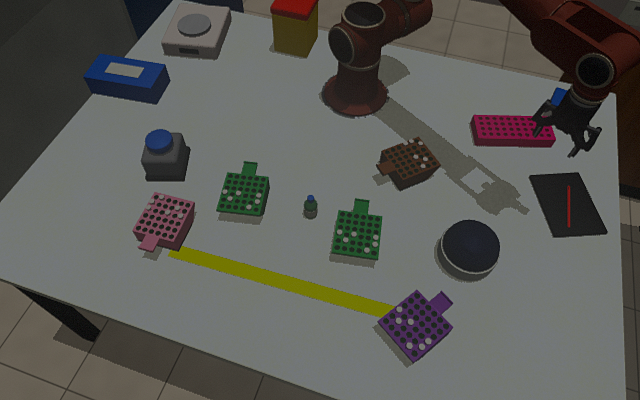

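View pics/side0.png

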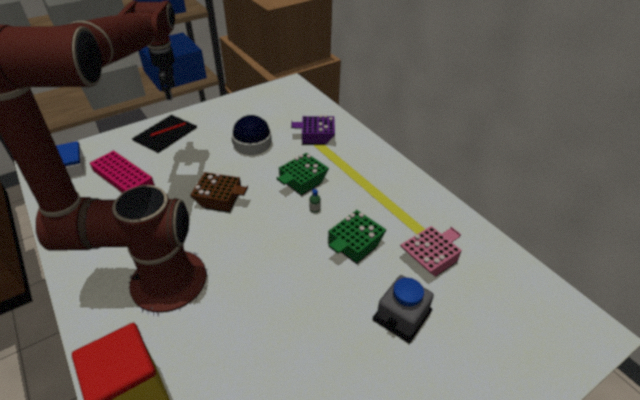

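View pics/wrist0.png

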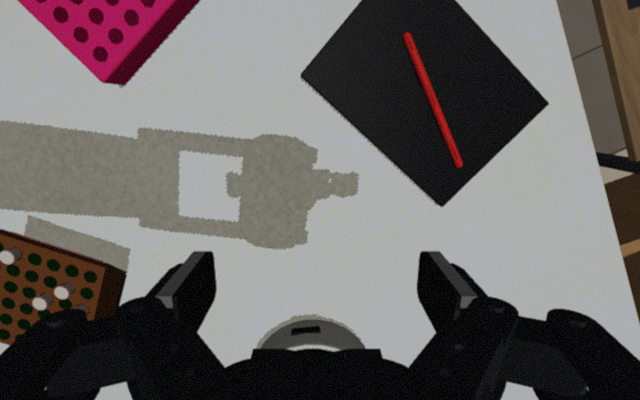

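The scene view (camera beyond the bench) has the left green rack at about (357,232) and the right one at (244,192). Their tabs point up in the image, towards the robot. The bottle is at (310,207), the tape runs from (170,252) to (392,312), and the brown decoy is at (408,163). I'll enlarge and measure next.

```bash
python3 - <<'E'
from h import *
np.set_printoptions(precision=3,suppress=True)
for t in ["scene0","side0"]:
    d=load(t); im=d["img"]; hsv=cv2.cvtColor(im,cv2.COLOR_RGB2HSV)
    g=cv2.inRange(hsv,(50,120,30),(80,255,255)); g=cv2.morphologyEx(g,cv2.MORPH_CLOSE,np.ones((5,5)))
    cs=[c for c in cv2.findContours(g,0,2)[0] if cv2.contourArea(c)>300]
    for c in cs:
        print(t,"green",cv2.contourArea(c),cv2.boundingRect(c)); 
        a=cv2.approxPolyDP(c,2.5,True)[:,0]
        for p in a: print("  ",p,onplane(d,*p,0.056)[:2])
    y=cv2.inRange(hsv,(22,150,80),(35,255,255)); c=max([c for c in cv2.findContours(y,0,2)[0] if cv2.boundingRect(c)[2]>40 and cv2.boundingRect(c)[1]>100],key=cv2.contourArea)
    for p in cv2.approxPolyDP(c,3,True)[:,0]: print(" tape",p,onplane(d,*p,0)[:2])
d=load("scene0");im=d["img"][:,:,::-1]
cv2.imwrite("pics/sz.png",cv2.resize(im[130:280,200:450],None,fx=3.2,fy=3.2,interpolation=cv2.INTER_CUBIC))
d=load("side0");im=d["img"][:,:,::-1]
cv2.imwrite("pics/dz.png",cv2.resize(im[140:280,180:430],None,fx=3.2,fy=3.2,interpolation=cv2.INTER_CUBIC))
E
```

```text
scene0 green 2027.5 (332, 199, 50, 60)
   [356 199] [0.458 0.126]
   [353 212] [0.501 0.13 ]
   [339 210] [0.507 0.092]
   [332 251] [0.633 0.112]
   [377 258] [0.615 0.226]
   [381 216] [0.489 0.205]
   [368 215] [0.497 0.171]
   [368 200] [0.45  0.159]
scene0 green 1675.0 (217, 161, 51, 54)
   [254 162] [ 0.429 -0.19 ]
   [244 161] [ 0.435 -0.219]
   [241 174] [ 0.481 -0.209]
   [227 173] [ 0.491 -0.248]
   [223 188] [ 0.543 -0.237]
   [228 189] [ 0.541 -0.222]
   [228 194] [ 0.557 -0.215]
   [221 193] [ 0.56  -0.235]
   [217 210] [ 0.615 -0.221]
   [259 214] [ 0.59  -0.108]
   [267 177] [ 0.467 -0.134]
   [255 175] [ 0.472 -0.169]
 tape [168 254] [ 0.755 -0.31 ]
 tape [381 317] [0.74  0.276]
 tape [394 306] [0.702 0.3  ]
 tape [183 246] [ 0.721 -0.283]
side0 green 1588.0 (330, 211, 55, 51)
   [356 211] [ 0.581 -0.113]
   [353 218] [ 0.555 -0.133]
   [330 230] [ 0.467 -0.135]
   [330 246] [ 0.431 -0.187]
   [357 261] [ 0.463 -0.274]
   [376 245] [ 0.545 -0.257]
   [384 229] [ 0.606 -0.221]
   [364 216] [ 0.589 -0.144]
   [359 217] [ 0.573 -0.139]
side0 green 1091.5 (278, 155, 49, 39)
   [305 155] [0.6   0.215]
   [281 167] [0.493 0.203]
   [278 178] [0.455 0.158]
   [301 193] [0.481 0.052]
   [317 184] [0.549 0.06 ]
   [326 170] [0.616 0.104]
 tape [315 145] [0.705 0.308]
 tape [416 232] [ 0.721 -0.25 ]
 tape [423 229] [ 0.749 -0.253]
 tape [324 145] [0.735 0.289]
```

View pics/sz.png

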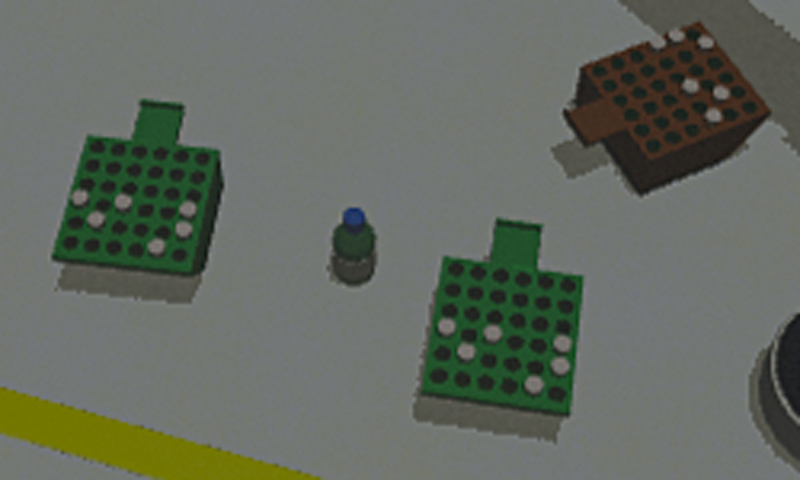

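View pics/dz.png

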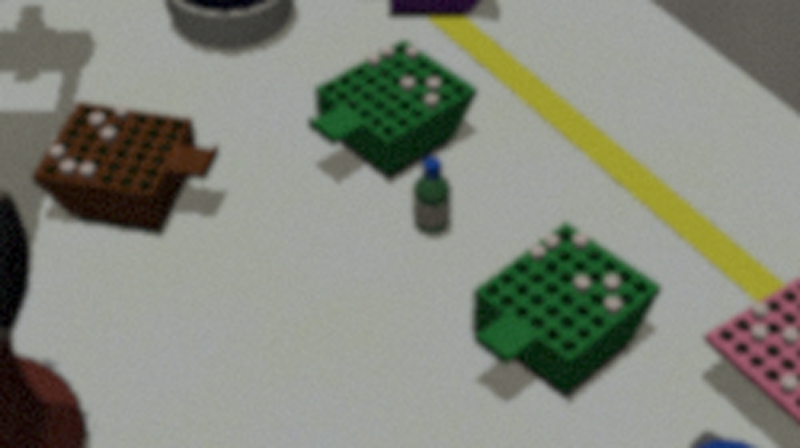

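```bash
cat >> h.py <<'E'
def tri(d1,p1,d2,p2):
    A=[];b=[]
    for d,p in((d1,p1),(d2,p2)):
        T=np.array(d["T"]); r=T[:3,:3]@np.array([(p[0]-d["cx"])/d["fx"],(p[1]-d["cy"])/d["fy"],1.]); r/=np.linalg.norm(r); M=np.eye(3)-np.outer(r,r); A.append(M); b.append(M@T[:3,3])
    return np.linalg.lstsq(np.vstack(A),np.hstack(b),rcond=None)[0]
E
python3 - <<'E'
from h import *
np.set_printoptions(precision=3,suppress=True)
s=load("scene0");e=load("side0")
# left rack: near-left, near-right, far-right ; right rack near-left? far-right, far-left
for n,a,b in [("L nl",(381,216),(281,167)),("L fr",(332,251),(326,170)),("L fl",(377,258),(305,155)),
  ("R nl",(267,177),(330,230)),("R fr",(217,210),(384,229)),("R fl",(259,214),(356,211)),("L tabL",(368,200),(278,178)),("R tabL",(254,162),(330,246))]:
    print(n,tri(s,a,e,b))
Z=lambda u,v:(200+u/3.2,130+v/3.2)
print("bottle base",onplane(s,*Z(352,275),0)[:2], "top",tri(s,Z(353,212),e,(180+431/3.2,140+162/3.2)))
for n,p in [("brown tab",(564,110)),("brown tab2",(590,143)),("brown c",(640,155)),("brown c2",(580,68)),("brown c3",(770,110)),("brown c4",(700,22))]: print(n,onplane(s,*Z(*p),.056)[:2])
for n,p,z in [("purple nt",(431,293),.056),("purple tab",(445,292),.056),("purple left c",(378,318),.056),("pinktop",(165,194),.056),("pink r",(195,205),.056),("vortex base r",(187,178),0),("vort base front",(147,180),0),("cent base bottom",(468,279),0),("cent left",(437,252),0)]: print(n,onplane(s,*p,z)[:2])
E
```

```text
L nl [0.492 0.204 0.057]
L fr [0.625 0.112 0.045]
L fl [0.608 0.227 0.045]
R nl [ 0.467 -0.134  0.055]
R fr [ 0.61  -0.221  0.052]
R fl [ 0.586 -0.11   0.05 ]
L tabL [0.453 0.158 0.058]
R tabL [ 0.43  -0.189  0.058]
bottle base [0.518 0.013] top [0.508 0.011 0.084]
brown tab [0.322 0.149]
brown tab2 [0.351 0.181]
brown c [0.349 0.226]
brown c2 [0.27  0.151]
brown c3 [0.261 0.327]
brown c4 [0.178 0.245]
purple nt [0.664 0.375]
purple tab [0.65  0.407]
purple left c [0.766 0.268]
pinktop [ 0.613 -0.38 ]
pink r [ 0.619 -0.285]
vortex base r [ 0.511 -0.379]
vort base front [ 0.556 -0.488]
cent base bottom [0.568 0.466]
cent left [0.516 0.375]
```

Two-view heights come out near 56 mm. Left heel is at about (0.498, 0.149) with yaw 9°, right heel at about (0.479, -0.191) with yaw 12°. The bottle is at (0.51, 0.01). The tape centre is at x of about 0.73 at y=0, yaw about 1.7°. Next I'll move over the left tab with the jaws shut.

```bash
python3 -m handwheel '{"offset":[[0.5,-1,0],[1,-2,0],[1.5,-3,0],[2,-4,0],[2.5,-5,0],[3,-6,0],[3.5,-7,0],[4,-8,0],[4.5,-9,0],[4.9,-10,0]],"roll":[0.5,1,1.6,2.2,2.8,3.4,4,4.6,5.2,5.75]}' 0 20
python3 -m handwheel '{"offset":[[0.23,-0.47,-0.5],[0.23,-0.47,-1],[0.23,-0.47,-1.5],[0.23,-0.47,-2],[0.23,-0.47,-2.5],[0.23,-0.47,-2.9],[0.23,-0.47,-3.1],[0.23,-0.47,-3.2],[0.23,-0.47,-3.2],[0.23,-0.47,-3.2]],"roll":[0,0,0,0,0,0,0,0,0,0]}'
python3 - <<'E'
from h import *
from scipy.spatial.transform import Rotation as R
d=snap("wrist","w1");snap("scene","s1");snap("side","e1");o=ctrl.get_obs();print(o["t"],o["tool_pos"],R.from_rotvec(o["tool_rot"]).as_matrix().round(3),o["q"])
a=np.vstack([cv2.imread("pics/w1.png")[:, :]]);
E
```

```text
t: 1.15
tool_pos: [0.4648, 0.1626, 0.2311]
tool_rot: [2.036, 2.392, 0.0]
contact_force: [0.9, -0.5, -0.3]
opening: -0.0004
t: 2.15
tool_pos: [0.4742, 0.1458, 0.1042]
tool_rot: [2.038, 2.389, 0.002]
contact_force: [-0.6, 0.5, 0.1]
opening: 0.0001
2.3 [0.47417929 0.14573628 0.10427654] [[-0.158  0.987  0.002]
 [ 0.987  0.158  0.   ]
 [-0.     0.002 -1.   ]] [ 1.48055743e-01 -1.46356811e-01  2.02510865e+00 -2.57989651e-05
  1.26114388e+00 -1.58111533e+00]
```

View pics/w1.png

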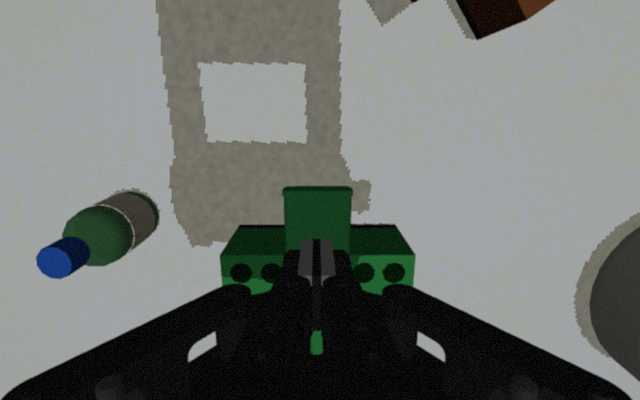

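View pics/s1.png

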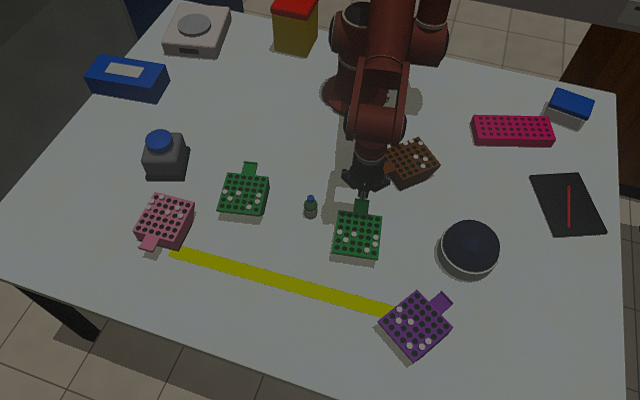

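The wrist picture shows the tab at columns 284–352, its outer edge at about row 187 and the rack's near edge at about row 226. The shut fingers are centred on it at column 317. I'll check the tab end with this picture and work out the pressing path.

```bash
python3 - <<'E'
from h import *
np.set_printoptions(precision=4,suppress=True)
d=load("w1")
ax=np.array([np.cos(np.radians(9.1)),np.sin(np.radians(9.1))]); 
for n,u,v,z in [("lip",318,187,.062),("nearL",415,258,.056),("nearR",221,258,.056),("nearbotL",401,226,0),("nearbotR",239,226,0)]:
    p=onplane(d,u,v,z)[:2]; r=p-np.array([.4742,.1457]); print(n,p,"along",r@ax,"across",r@np.array([-ax[1],ax[0]]))
s,z0=None,None
for th in np.arange(0,.86,.1).tolist()+[.85]:
    s=25-15*th/.85; x,z=-39+s,56
    px=x*np.cos(th)-z*np.sin(th); pz=x*np.sin(th)+z*np.cos(th)
    print(round(th,2),"c rel start along",(px-11+25).round(1),"z",pz.round(1))
E
```

```text
lip [0.4506 0.1422] along -0.023880683845508323 across 0.0002502987051714342
nearL [0.4866 0.208 ] along 0.02213842680019428 across 0.05953934446713209
nearR [0.5053 0.091 ] along 0.022034629996046377 across -0.05890162696474338
nearbotL [0.4855 0.2128] along 0.021805167967788378 across 0.06450506595124128
nearbotR [0.5051 0.0897] along 0.021698905504038177 across -0.06017506883932874
0.0 c rel start along 0.0 z 56.0
0.1 c rel start along -7.3 z 54.1
0.2 c rel start along -14.3 z 51.4
0.3 c rel start along -21.0 z 47.8
0.4 c rel start along -27.2 z 43.4
0.5 c rel start along -32.9 z 38.2
0.6 c rel start along -37.9 z 32.3
0.7 c rel start along -42.2 z 25.9
0.8 c rel start along -45.8 z 18.8
0.85 c rel start along -47.2 z 15.2
```

```bash
python3 -m handwheel '{"offset":[[-0.07,-0.01,-0.3],[-0.07,-0.01,-0.6],[-0.07,-0.01,-0.8],[-0.07,-0.01,-0.95],[-0.07,-0.01,-1.05],[-0.07,-0.01,-1.1],[-0.07,-0.01,-1.15],[-0.07,-0.01,-1.2],[-0.07,-0.01,-1.2],[-0.07,-0.01,-1.2]],"roll":[0,0,0,0,0,0,0,0,0,0]}'
```

```text
t: 3.3
tool_pos: [0.4714, 0.1454, 0.056]
tool_rot: [2.038, 2.389, 0.002]
contact_force: [-0.1, -0.7, 1.5]
opening: 0.0002
```

```bash
python3 -m handwheel '{"offset":[[-0.06,-0.01,-0.02],[-0.13,-0.02,-0.04],[-0.2,-0.03,-0.07],[-0.27,-0.04,-0.1],[-0.34,-0.05,-0.13],[-0.4,-0.06,-0.17],[-0.47,-0.07,-0.21],[-0.53,-0.085,-0.25],[-0.59,-0.095,-0.29],[-0.64,-0.1,-0.33]],"roll":[0,0,0,0,0,0,0,0,0,0]}'
python3 - <<'E'
from h import *
snap("scene","s2");snap("side","e2")
a=cv2.imread("pics/s2.png")[130:280,260:460];b=cv2.imread("pics/e2.png")[110:260,200:400]
cv2.imwrite("pics/c2.png",cv2.resize(np.hstack([a,b]),None,fx=2,fy=2,interpolation=2))
E
```

```text
t: 4.3
tool_pos: [0.4446, 0.1412, 0.0417]
tool_rot: [-2.038, -2.39, 0.001]
contact_force: [-0.3, 0.4, 2.3]
opening: -0.0003
```

View pics/c2.png

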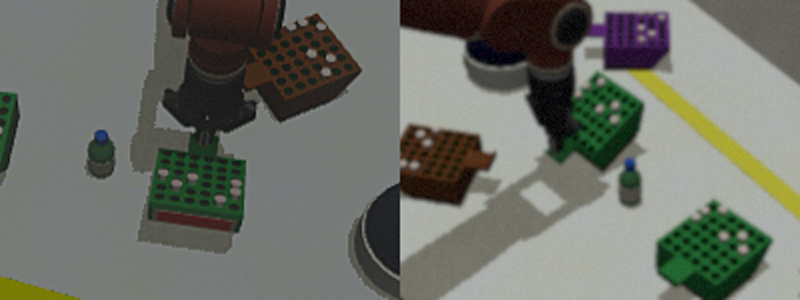

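The left rack is rising, and a red patch shows on its white slant (crop at about (190,220)). I'll press on down and hold.

```bash
python3 -m handwheel '{"offset":[[-0.05,-0.01,-0.05],[-0.1,-0.015,-0.1],[-0.15,-0.025,-0.15],[-0.2,-0.03,-0.2],[-0.25,-0.04,-0.26],[-0.3,-0.045,-0.33],[-0.34,-0.05,-0.4],[-0.38,-0.06,-0.46],[-0.41,-0.065,-0.52],[-0.43,-0.07,-0.58]],"roll":[0,0,0,0,0,0,0,0,0,0]}'
python3 -m handwheel '{"offset":[[-0.01,0,-0.03],[-0.01,0,-0.06],[-0.01,0,-0.06],[-0.01,0,-0.06],[-0.01,0,-0.06],[-0.01,0,-0.06],[-0.01,0,-0.06],[-0.01,0,-0.06],[-0.01,0,-0.06],[-0.01,0,-0.06]],"roll":[0,0,0,0,0,0,0,0,0,0]}'
python3 - <<'E'
from h import *
snap("scene","s3");snap("side","e3")
a=cv2.imread("pics/s3.png")[130:280,260:460];b=cv2.imread("pics/e3.png")[110:260,200:400]
cv2.imwrite("pics/c3.png",cv2.resize(np.hstack([a,b]),None,fx=2,fy=2,interpolation=2))
E
```

```text
t: 5.4
tool_pos: [0.4275, 0.1384, 0.0185]
tool_rot: [-2.039, -2.39, 0.001]
contact_force: [-1.3, -0.8, 1.2]
opening: 0.0004
t: 6.4
tool_pos: [0.4275, 0.1385, 0.0165]
tool_rot: [-2.039, -2.39, 0.0]
contact_force: [-4.7, -0.4, 1.9]
opening: -0.0
```

View pics/c3.png

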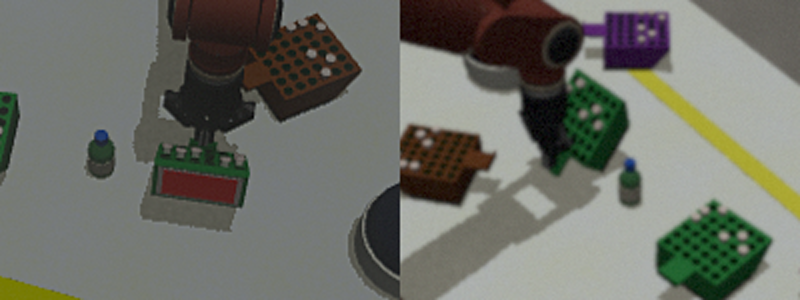

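The left rack is tipped to about 45–50° (top almost edge-on in the scene view) and a broad red stamp shows on its slant, so the left rack is the stamped one. Now I'll let it down along the reverse path.

```bash
python3 -m handwheel '{"offset":[[0.01,0,0.06],[0.03,0,0.12],[0.06,0.01,0.18],[0.1,0.015,0.24],[0.14,0.02,0.31],[0.19,0.03,0.38],[0.24,0.04,0.44],[0.29,0.045,0.49],[0.34,0.055,0.54],[0.44,0.07,0.64]],"roll":[0,0,0,0,0,0,0,0,0,0]}'
python3 -m handwheel '{"offset":[[0.05,0.01,0.04],[0.11,0.02,0.08],[0.17,0.03,0.12],[0.24,0.04,0.16],[0.3,0.05,0.2],[0.37,0.06,0.23],[0.44,0.07,0.26],[0.51,0.08,0.29],[0.58,0.09,0.31],[0.64,0.1,0.34]],"roll":[0,0,0,0,0,0,0,0,0,0]}'
python3 -m handwheel '{"offset":[[0,0,0.1],[0,0,0.2],[0,0,0.4],[0,0,0.7],[0,0,1],[0,0,1.3],[0,0,1.6],[0,0,1.9],[0,0,2],[0,0,2]],"roll":[0,0,0,0,0,0,0,0,0,0]}'
python3 - <<'E'
from h import *
snap("scene","s4");snap("side","e4")
a=cv2.imread("pics/s4.png")[130:280,210:460];b=cv2.imread("pics/e4.png")[130:280,220:400]
cv2.imwrite("pics/c4.png",cv2.resize(np.hstack([a,b]),None,fx=1.8,fy=1.8,interpolation=2))
E
```

```text
t: 7.5
tool_pos: [0.4447, 0.1412, 0.0423]
tool_rot: [-2.038, -2.39, 0.002]
contact_force: [-4.0, -0.2, 4.7]
opening: -0.0
t: 8.5
tool_pos: [0.4717, 0.1453, 0.0562]
tool_rot: [2.038, 2.389, 0.002]
contact_force: [0.6, 0.1, -0.3]
opening: 0.0001
t: 9.5
tool_pos: [0.4713, 0.1453, 0.1368]
tool_rot: [2.038, 2.389, 0.002]
contact_force: [-0.3, -0.5, 0.5]
opening: 0.0003
```

View pics/c4.png

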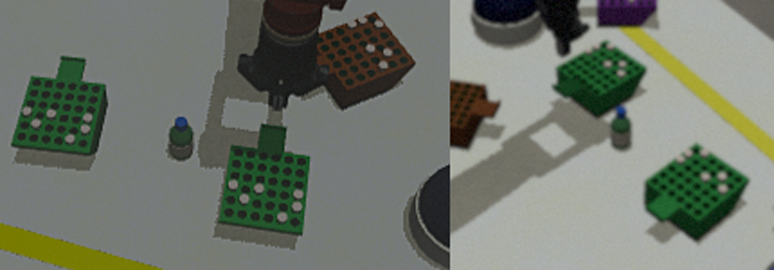

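The left rack is flat again. Over to the right tab.

```bash
python3 -m handwheel '{"offset":[[-0.05,-0.9,0.1],[-0.1,-1.9,0.1],[-0.15,-2.9,0.1],[-0.2,-3.9,0.1],[-0.25,-4.9,0.1],[-0.3,-5.9,0.1],[-0.35,-6.9,0.1],[-0.4,-7.8,0.1],[-0.45,-8.4,0.1],[-0.47,-8.54,0]],"roll":[0.05,0.1,0.15,0.2,0.25,0.3,0.4,0.45,0.5,0.52]}'
python3 -m handwheel '{"offset":[[0,0,-0.1],[0,0,-0.3],[0,0,-0.5],[0,0,-0.7],[0,0,-0.8],[0,0,-0.8],[0,0,-0.8],[0,0,-0.8],[0,0,-0.8],[0,0,-0.8]],"roll":[0,0,0,0,0,0,0,0,0,0]}'
python3 - <<'E'
from h import *
snap("wrist","w5");print(ctrl.get_obs()["tool_pos"])
E
```

```text
t: 10.6
tool_pos: [0.4516, -0.1985, 0.1354]
tool_rot: [-1.977, -2.442, 0.001]
contact_force: [-0.5, 0.5, -0.7]
opening: 0.0002
t: 11.6
tool_pos: [0.4521, -0.1965, 0.1041]
tool_rot: [1.973, 2.444, 0.0]
contact_force: [-0.6, 0.0, 0.1]
opening: -0.0002
[ 0.4521024  -0.1965213   0.10401059]
```

View pics/w5.png

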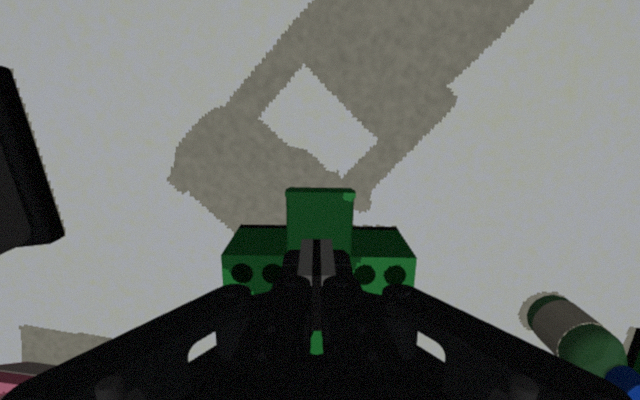

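The wrist picture has the right tab at columns 286–354 with its outer edge at row 188, the same relation as before. I'll press it the same way along a 12° axis.

```bash
python3 -m handwheel '{"offset":[[-0.07,0.01,-0.3],[-0.07,0.01,-0.6],[-0.07,0.01,-0.8],[-0.07,0.01,-0.95],[-0.07,0.01,-1.05],[-0.07,0.01,-1.1],[-0.07,0.01,-1.15],[-0.07,0.01,-1.2],[-0.07,0.01,-1.2],[-0.07,0.01,-1.2]],"roll":[0,0,0,0,0,0,0,0,0,0]}'
python3 -m handwheel '{"offset":[[-0.06,-0.01,-0.02],[-0.13,-0.03,-0.04],[-0.2,-0.04,-0.07],[-0.27,-0.06,-0.1],[-0.34,-0.07,-0.13],[-0.4,-0.085,-0.17],[-0.46,-0.1,-0.21],[-0.52,-0.11,-0.25],[-0.58,-0.125,-0.29],[-0.63,-0.135,-0.33]],"roll":[0,0,0,0,0,0,0,0,0,0]}'
python3 -m handwheel '{"offset":[[-0.05,-0.01,-0.05],[-0.1,-0.02,-0.1],[-0.15,-0.03,-0.15],[-0.2,-0.04,-0.2],[-0.25,-0.05,-0.26],[-0.3,-0.06,-0.33],[-0.34,-0.07,-0.4],[-0.37,-0.08,-0.46],[-0.4,-0.085,-0.52],[-0.42,-0.09,-0.58]],"roll":[0,0,0,0,0,0,0,0,0,0]}'
python3 -m handwheel '{"offset":[[-0.01,0,-0.03],[-0.01,0,-0.06],[-0.01,0,-0.06],[-0.01,0,-0.06],[-0.01,0,-0.06],[-0.01,0,-0.06],[-0.01,0,-0.06],[-0.01,0,-0.06],[-0.01,0,-0.06],[-0.01,0,-0.06]],"roll":[0,0,0,0,0,0,0,0,0,0]}'
python3 - <<'E'
from h import *
snap("scene","s6");snap("side","e6")
a=cv2.imread("pics/s6.png")[100:250,170:370];b=cv2.imread("pics/e6.png")[150:300,250:450]
cv2.imwrite("pics/c6.png",cv2.resize(np.hstack([a,b]),None,fx=2,fy=2,interpolation=2))
E
```

```text
t: 12.65
tool_pos: [0.4495, -0.1961, 0.0561]
tool_rot: [1.972, 2.444, 0.0]
contact_force: [0.1, 0.3, 0.6]
opening: 0.0001
t: 13.65
tool_pos: [0.4235, -0.2012, 0.0421]
tool_rot: [-1.973, -2.444, 0.0]
contact_force: [0.7, 0.1, 2.2]
opening: 0.0003
t: 14.65
tool_pos: [0.4069, -0.2049, 0.019]
tool_rot: [-1.973, -2.444, 0.0]
contact_force: [-1.0, -0.2, 1.2]
opening: -0.0001
t: 15.65
tool_pos: [0.4067, -0.2049, 0.0169]
tool_rot: [-1.973, -2.445, -0.0]
contact_force: [-3.0, -0.3, 2.2]
opening: -0.0
```

View pics/c6.png

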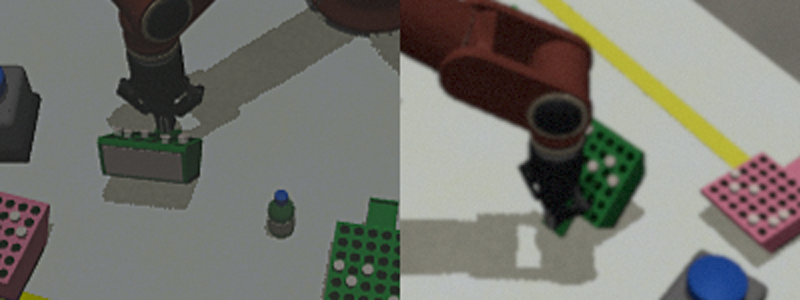

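The right rack is tipped fully and its slant at about (150,160) is blank, so it is the plain one. Letting it down.

```bash
python3 -m handwheel '{"offset":[[0.01,0,0.06],[0.03,0,0.12],[0.06,0.01,0.18],[0.1,0.02,0.24],[0.14,0.03,0.31],[0.19,0.04,0.38],[0.24,0.05,0.44],[0.29,0.06,0.49],[0.34,0.07,0.54],[0.43,0.09,0.64]],"roll":[0,0,0,0,0,0,0,0,0,0]}'
python3 -m handwheel '{"offset":[[0.05,0.01,0.04],[0.11,0.02,0.08],[0.17,0.035,0.12],[0.24,0.05,0.16],[0.3,0.065,0.2],[0.37,0.08,0.23],[0.44,0.095,0.26],[0.51,0.11,0.29],[0.57,0.12,0.31],[0.63,0.135,0.34]],"roll":[0,0,0,0,0,0,0,0,0,0]}'
python3 -m handwheel '{"offset":[[0,0,0.1],[0,0,0.2],[0,0,0.4],[0,0,0.7],[0,0,1],[0,0,1.3],[0,0,1.6],[0,0,1.9],[0,0,2],[0,0,2]],"roll":[0,0,0,0,0,0,0,0,0,0]}'
python3 - <<'E'
from h import *
np.set_printoptions(precision=3,suppress=True)
for n,t in(("scene","s7"),("side","e7")):
    snap(n,t)
d=load("s7");hsv=cv2.cvtColor(d["img"],cv2.COLOR_RGB2HSV)
g=cv2.morphologyEx(cv2.inRange(hsv,(50,120,30),(80,255,255)),cv2.MORPH_CLOSE,np.ones((5,5)))
for c in cv2.findContours(g,0,2)[0]:
    if cv2.contourArea(c)>300:
        print("rack")
        for p in cv2.approxPolyDP(c,2.5,True)[:,0]: print("  ",p,onplane(d,*p,0.056)[:2])
E
```

```text
t: 16.75
tool_pos: [0.4242, -0.2015, 0.0429]
tool_rot: [1.973, 2.444, -0.0]
contact_force: [-1.6, 0.6, 4.1]
opening: 0.0
t: 17.75
tool_pos: [0.4495, -0.1957, 0.0561]
tool_rot: [1.973, 2.444, 0.001]
contact_force: [0.4, 0.6, -0.5]
opening: 0.0
t: 18.75
tool_pos: [0.4496, -0.1963, 0.1372]
tool_rot: [1.972, 2.443, 0.0]
contact_force: [-0.6, -0.3, 0.3]
opening: -0.0
rack
   [356 199] [0.458 0.126]
   [353 212] [0.501 0.13 ]
   [338 213] [0.517 0.093]
   [332 252] [0.635 0.113]
   [377 259] [0.617 0.227]
   [381 217] [0.492 0.206]
   [368 215] [0.497 0.171]
   [368 201] [0.454 0.16 ]
rack
   [244 162] [ 0.439 -0.218]
   [241 174] [ 0.481 -0.209]
   [228 173] [ 0.49  -0.245]
   [217 210] [ 0.615 -0.221]
   [259 215] [ 0.592 -0.107]
   [267 177] [ 0.467 -0.134]
   [255 176] [ 0.475 -0.168]
   [256 163] [ 0.431 -0.183]
   [249 165] [ 0.444 -0.2  ]
```

View pics/s7.png

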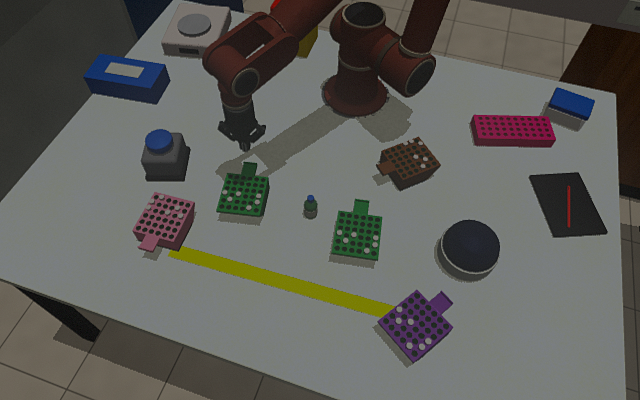

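Both racks are flat and back in place. I'll open the jaws and come down behind the left rack with the fingers either side of its tab.

```bash
python3 -m handwheel '{"offset":[[0,0.9,0.2],[0,1.9,0.2],[0.05,2.9,0.2],[0.05,3.9,0.2],[0.1,4.9,0.2],[0.1,5.9,0.2],[0.15,6.9,0.2],[0.17,7.8,0.2],[0.17,8.35,0.1],[0.17,8.47,0]],"roll":[-0.05,-0.1,-0.15,-0.2,-0.25,-0.3,-0.4,-0.45,-0.5,-0.52]}' 80
python3 -m handwheel '{"offset":[[0,0,-0.3],[0,0,-0.8],[0,0,-1.3],[0,0,-1.8],[0,0,-2.2],[0,0,-2.6],[0,0,-2.9],[0,0,-3.1],[0,0,-3.2],[0,0,-3.25]],"roll":[0,0,0,0,0,0,0,0,0,0]}'
python3 - <<'E'
from h import *
print(ctrl.get_obs()["tool_pos"])
snap("wrist","w8");snap("scene","s8");snap("side","e8")
a=cv2.resize(cv2.imread("pics/w8.png"),(400,250));c=cv2.imread("pics/s8.png")[130:280,230:470];b=cv2.imread("pics/e8.png")[110:260,180:420]
cv2.imwrite("pics/c8.png",np.vstack([np.hstack([cv2.resize(c,(400,250)),cv2.resize(b,(400,250))]),np.hstack([a,a*0])]))
E
```

```text
t: 19.85
tool_pos: [0.4552, 0.1446, 0.1352]
tool_rot: [-2.034, -2.393, 0.001]
contact_force: [0.4, -0.1, 0.5]
opening: 0.0799
t: 20.85
tool_pos: [0.456, 0.1426, 0.0059]
tool_rot: [-2.039, -2.39, 0.0]
contact_force: [-0.0, 0.4, 0.4]
opening: 0.0794
[0.45600084 0.14258326 0.00586586]
```

View pics/c8.png

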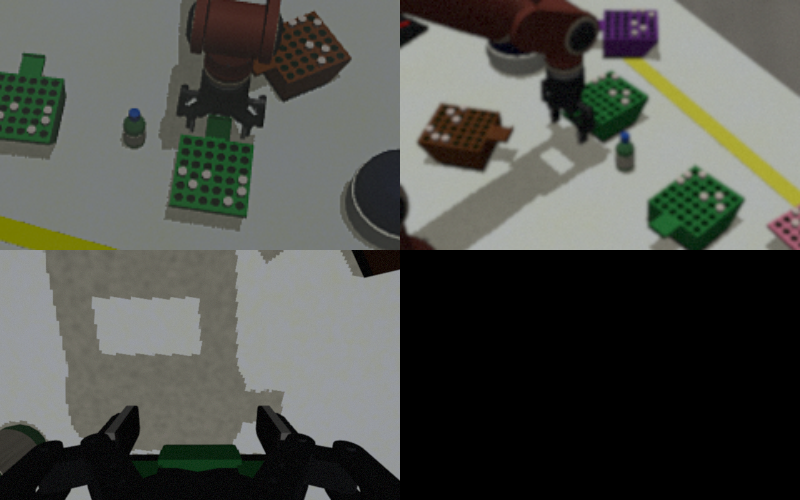

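The two fingers straddle the tab, clear of the bottle and the brown rack. I'll push about two thirds of the way and look.

```bash
python3 -m handwheel '{"offset":[[0.25,0.04,0],[0.45,0.07,0],[0.6,0.095,0],[0.8,0.13,0],[1.05,0.17,0],[1.3,0.21,0],[1.55,0.25,0],[1.8,0.29,0],[2.05,0.33,0],[2.3,0.37,0]],"roll":[0,0,0,0,0,0,0,0,0,0]}'
cat > m.py <<'E'
from h import *
import sys
np.set_printoptions(precision=3,suppress=True)
t=sys.argv[1]; snap("scene","s"+t);snap("side","e"+t)
print(ctrl.get_obs()["tool_pos"])
for k in("s","e"):
    d=load(k+t);hsv=cv2.cvtColor(d["img"],cv2.COLOR_RGB2HSV)
    g=cv2.morphologyEx(cv2.inRange(hsv,(50,120,30),(80,255,255)),cv2.MORPH_CLOSE,np.ones((5,5)))
    for c in cv2.findContours(g,0,2)[0]:
        if cv2.contourArea(c)>300:
            print(k,"rack")
            for p in cv2.approxPolyDP(c,2.5,True)[:,0]: print("  ",p,onplane(d,*p,0.056)[:2])
c=cv2.imread(f"pics/s{t}.png")[160:340,230:470];b=cv2.imread(f"pics/e{t}.png")[90:270,200:440]
cv2.imwrite(f"pics/c{t}.png",np.hstack([cv2.resize(c,(400,300)),cv2.resize(b,(400,300))]))
E
python3 m.py 9
```

```text
t: 22.0
tool_pos: [0.5474, 0.1577, 0.0061]
tool_rot: [-2.037, -2.388, 0.005]
contact_force: [-7.0, -1.2, 7.2]
opening: 0.0802
[0.549 0.158 0.006]
s rack
   [336 231] [0.573 0.104]
   [328 274] [0.697 0.122]
   [375 281] [0.677 0.237]
   [379 237] [0.554 0.216]
   [365 235] [0.56 0.18]
   [364 230] [0.546 0.173]
   [353 228] [0.549 0.144]
   [350 232] [0.564 0.14 ]
s rack
   [256 163] [ 0.431 -0.183]
   [244 162] [ 0.439 -0.218]
   [241 174] [ 0.481 -0.209]
   [227 173] [ 0.491 -0.248]
   [217 210] [ 0.615 -0.221]
   [259 214] [ 0.59  -0.108]
   [267 177] [ 0.467 -0.134]
   [255 175] [ 0.472 -0.169]
e rack
   [356 211] [ 0.581 -0.113]
   [356 216] [ 0.568 -0.131]
   [350 221] [ 0.54  -0.138]
   [344 220] [ 0.527 -0.124]
   [330 230] [ 0.467 -0.135]
   [330 245] [ 0.433 -0.184]
   [358 261] [ 0.465 -0.275]
   [377 244] [ 0.55  -0.255]
   [384 229] [ 0.606 -0.221]
   [365 216] [ 0.592 -0.146]
   [359 217] [ 0.573 -0.139]
e rack
   [319 145] [0.676 0.237]
   [310 154] [0.619 0.21 ]
   [317 162] [0.614 0.158]
   [318 174] [0.581 0.101]
   [312 182] [0.541 0.078]
   [315 185] [0.541 0.06 ]
   [332 175] [0.618 0.071]
   [340 161] [0.686 0.118]
   [326 150] [0.681 0.198]
   [320 150] [0.662 0.21 ]
```

View pics/c9.png

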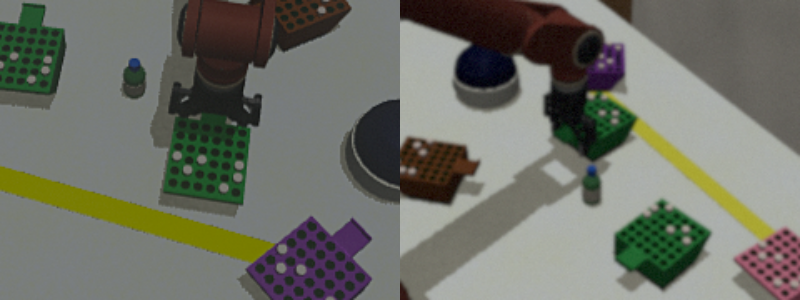

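The far edge is at x of about 0.69 (right) and 0.675 (left), and the tape's middle there is at about 0.723. I'll push about 38 mm more, which stays clear of the purple rack, then back off.

```bash
python3 -m handwheel '{"offset":[[0.12,0.02,0],[0.25,0.04,0],[0.38,0.06,0],[0.5,0.08,0],[0.6,0.095,0],[0.7,0.11,0],[0.8,0.13,0],[0.87,0.14,0],[0.92,0.15,0],[0.95,0.15,0]],"roll":[0,0,0,0,0,0,0,0,0,0]}'
python3 m.py 10
```

```text
t: 23.1
tool_pos: [0.5846, 0.1637, 0.0061]
tool_rot: [-2.037, -2.388, 0.004]
contact_force: [-7.8, -0.5, 7.1]
opening: 0.0798
[0.585 0.164 0.006]
s rack
   [334 243] [0.609 0.11 ]
   [326 288] [0.734 0.128]
   [373 296] [0.717 0.243]
   [378 250] [0.592 0.223]
   [364 248] [0.598 0.187]
   [363 243] [0.584 0.181]
   [355 241] [0.585 0.16 ]
   [348 245] [0.603 0.146]
s rack
   [256 163] [ 0.431 -0.183]
   [244 162] [ 0.439 -0.218]
   [241 174] [ 0.481 -0.209]
   [227 173] [ 0.491 -0.248]
   [217 210] [ 0.615 -0.221]
   [259 214] [ 0.59  -0.108]
   [267 177] [ 0.467 -0.134]
   [255 175] [ 0.472 -0.169]
e rack
   [358 211] [ 0.587 -0.117]
   [353 218] [ 0.555 -0.133]
   [330 230] [ 0.467 -0.135]
   [330 245] [ 0.433 -0.184]
   [357 261] [ 0.463 -0.274]
   [376 245] [ 0.545 -0.257]
   [384 230] [ 0.603 -0.224]
   [367 217] [ 0.594 -0.153]
   [359 217] [ 0.573 -0.139]
e rack
   [326 142] [0.708 0.239]
   [318 149] [0.659 0.219]
   [325 158] [0.651 0.161]
   [326 170] [0.616 0.104]
   [320 178] [0.575 0.08 ]
   [323 180] [0.578 0.066]
   [337 172] [0.642 0.074]
   [347 157] [0.721 0.123]
   [333 146] [0.716 0.204]
   [327 146] [0.697 0.216]
```

View pics/c10.png

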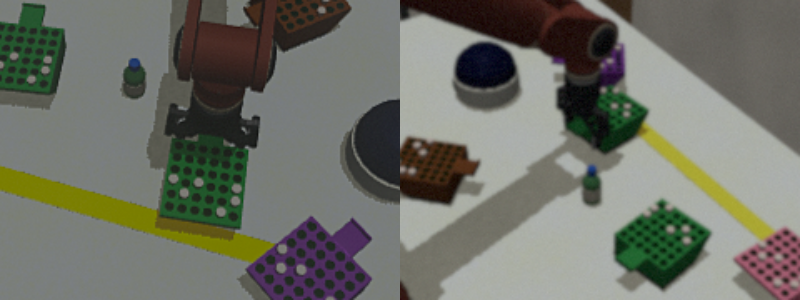

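Far corners are at about +2 mm and -11 mm from the tape's middle, inside ±25 mm. Backing off, then up.

```bash
python3 -m handwheel '{"offset":[[-0.1,-0.015,0],[-0.2,-0.03,0],[-0.4,-0.06,0],[-0.6,-0.1,0],[-0.8,-0.13,0],[-1,-0.16,0],[-1.2,-0.19,0],[-1.4,-0.22,0],[-1.6,-0.25,0],[-1.7,-0.27,0]],"roll":[0,0,0,0,0,0,0,0,0,0]}'
python3 -m handwheel '{"offset":[[-0.2,0,0.2],[-0.3,0,0.7],[-0.3,0,1.2],[-0.3,0,1.8],[-0.3,0,2.4],[-0.3,0,3],[-0.3,0,3.6],[-0.3,0,4.2],[-0.3,0,4.6],[-0.3,0,4.8]],"roll":[0,0,0,0,0,0,0,0,0,0]}'
python3 m.py 11
python3 - <<'E'
from h import *
s=load("s11");e=load("e11");s0=load("s10")
print(cv2.imread("pics/s11.png").shape)
for n in("s","e"):
    a=cv2.imread(f"pics/{'scene' if n=='s' else 'side'}0.png");b=cv2.imread(f"pics/{n}11.png")
E
```

```text
t: 24.2
tool_pos: [0.517, 0.1527, 0.0059]
tool_rot: [-2.039, -2.39, 0.001]
contact_force: [0.8, 0.1, -0.2]
opening: 0.0799
t: 25.2
tool_pos: [0.5067, 0.1529, 0.2]
tool_rot: [2.038, 2.389, 0.003]
contact_force: [-0.0, 0.2, -0.2]
opening: 0.0802
[0.506 0.153 0.199]
s rack
   [351 230] [0.557 0.141]
   [348 245] [0.603 0.146]
   [333 243] [0.61  0.107]
   [326 288] [0.734 0.128]
   [373 296] [0.717 0.243]
   [378 250] [0.592 0.223]
   [364 248] [0.598 0.187]
   [364 232] [0.552 0.175]
s rack
   [244 162] [ 0.439 -0.218]
   [241 174] [ 0.481 -0.209]
   [227 173] [ 0.491 -0.248]
   [217 210] [ 0.615 -0.221]
   [259 215] [ 0.592 -0.107]
   [267 177] [ 0.467 -0.134]
   [255 175] [ 0.472 -0.169]
   [256 163] [ 0.431 -0.183]
e rack
   [358 211] [ 0.587 -0.117]
   [354 218] [ 0.558 -0.134]
   [344 220] [ 0.527 -0.124]
   [330 230] [ 0.467 -0.135]
   [330 245] [ 0.433 -0.184]
   [357 261] [ 0.463 -0.274]
   [377 244] [ 0.55  -0.255]
   [384 231] [ 0.6   -0.227]
   [367 217] [ 0.594 -0.153]
   [359 217] [ 0.573 -0.139]
e rack
   [326 141] [0.712 0.244]
   [323 147] [0.682 0.219]
   [303 155] [0.594 0.219]
   [301 165] [0.558 0.175]
   [322 180] [0.575 0.068]
   [337 172] [0.642 0.074]
   [347 157] [0.721 0.123]
   [327 146] [0.697 0.216]
(400, 640, 3)
```

View pics/c11.png

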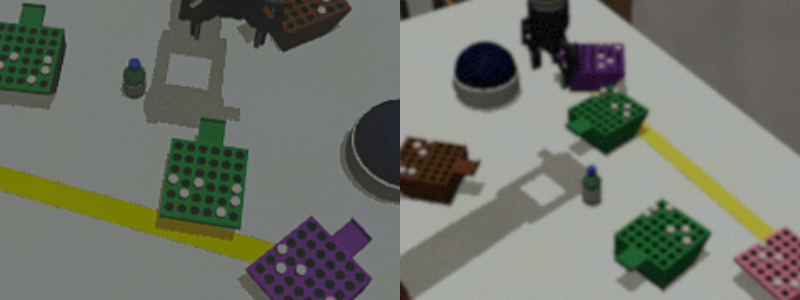

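View pics/s11.png

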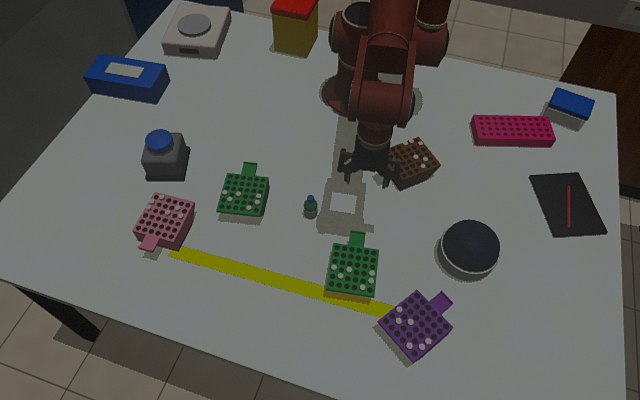

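```bash
python3 -c "
from station import ctrl
print(ctrl.finish_job())"
```

```text
the job is handed in; nothing more can be done
None
```

The job is done and handed in at about 25 s of the 72 s allowed; no verdict is reported.

- **Left rack:** I pressed its tab almost to the bench, at about 0.8 rad by my estimate. The scene camera showed a red stamp on its slant. I let it back down flat.
- **Right rack:** I did the same, and its slant was blank. After coming down it measured within about 2 mm of where it started.
- **Push:** I pushed the left (stamped) rack about 100 mm away from the robot with both open fingers beside its tab, then backed off and raised the arm clear.

**Last checks:**
- The stamped rack's far corners are at about +2 mm (right) and -11 mm (left) from the tape's middle line, inside the ±25 mm allowed.
- The cameras put the far edge at x of 0.715 to 0.729 depending on the view and the edge used. The lowest of these would put the left corner at about -14 mm, still inside the limit.
- Both racks stand flat. The bottle, centrifuge, mixer and look-alikes appear unmoved by eye, though I did not re-measure them.
- The measured tool force while pushing was about 10 N, and zero within noise after backing off.

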